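# Put the hat maker's presses back on their own rests

### The arm

A 7-joint arm with a two-finger parallel gripper is mounted at the origin on the work surface. World frame = base frame: x ahead of the robot, y to its left, z up, the work surface at z = 0. Lengths are in m, angles in rad, forces in N, time in s.
With the tool pointing down it reaches from about 0.35 to 0.775 m from the base axis. Payload 3.1 kg.
Tool frame: the origin (TCP) lies at the very end of the fingers, on their centre line; the grasp point (between the pads) lies 19 mm behind it; z points along the fingers, y is the line along which they close (so a half turn about z gives the same grasp; the last joint's range is limited). The gripper opens to 85 mm and grips with 20 to 120 N. Pads are 22 mm wide; open, the fingers measure 114 mm over their backs; the gripper's body (76 mm by 85 mm) begins 54 mm behind the grasp point. The pads swing forward as they close: fully open they stand 13 mm farther back than shut.
Start: joints at [-1.234, 0.311, 0.014, 1.512, -0.004, 1.319, -0.027], TCP at [0.203, 0.511, 0.231] pointing down, gripper open.
Joint ranges: [-2.7, 2.7], [-0.3, 1.91], [-1.27, 1.3], [0.12, 2.57], [-1.44, 4.58], [0.2, 2.03], [-3.05, 3.05]. Speed limits (rad/s): [2.79, 2.79, 3.14, 3.14, 3.14, 3.14, 3.14].

### API

Orientations are given as a unit quaternion [x, y, z, w].
In Python, from plant import sensors, vision, job gives the robot as it stands.
- The arm moves only by the tool jog_arm, never from a script. Its argument "commands" is a list of rows, each a list of 3 entries, a list of its own where there are three numbers: the turn, a rotation vector about the tool's x, y, z in rad, then the shift along the tool's x, y, z in cm, then the finger opening in cm, from 0 to 8.54. In form: [[[wx, wy, wz], [dx, dy, dz], fingers], ...]. A call has 1 to 12 rows; each row shifts and turns the commanded pose from where the row before left it, along the tool's axes as they then stand; what a row does not reach is not made up. A row lasts 1/8 s, in which the tool goes at most 62.5 mm and 10.7 degrees, less where a joint would pass 70% of its speed; a pose out of reach is approached as far as the arm can. A call with a gripper value outside its range is refused whole. The fingers move at their own pace and stop on an object; "grip_force" is the grip in N (left out, the last holds). Time passes only in rows, so rows that do not move let the fingers close. It gives the time, the measured TCP pose, the force, the opening and the grip force at its end, in the units of the state.
- sensors.observe(): the state, without advancing time (a new reading comes with each control period).
- vision.get_image(name): name is "scene" or "top" or "wrist"; returns a dict with "image" (480x640x3 uint8, red, green, blue), "fov_y" (degrees; the focal length in pixels is half the picture's height over the tangent of half this angle, whatever the lens; pixels are square), "cx", "cy" (the principal point, pixels), "D" ([k1, k2, p1, p2, k3] as OpenCV has them; the pictures are not rectified), "R" (3x3) and "t" (3): a world point X has camera coordinates R X + t. Camera axes: x right, y down, z forward; pixel columns grow to the right and rows downward; lengths in m; the calibration is good to about 2 mm. A picture is of the moment at which its call begins. There is no depth.
- job.finish_job(): hands the job in; it is judged then, once.
The state is a dict: "t": time; "qpos": joint angles; "qvel": joint speeds; "tau": joint torques, N m; "tcp_pos": TCP position; "eef_rot": TCP orientation; "wrist_force": force on the tool from outside, world axes, zero at the start; "moment": the same for the moment, N m; "gripper_width": finger opening in m; "grasp_force": force on a finger pad.
Only numpy, scipy, OpenCV 4.12 (cv2) and the standard library are available. Lean on these libraries where they do the work, as an engineer would, in place of code of your own. Each camera call takes 0.05 s, during which the arm holds its last target. There are 200 camera calls.

### The job

The four knobbed wooden hat presses were put back on the wrong rests: swap them round until each stands upright in the middle of the rest that has its own outline, any way round, using the empty cork pad to park one while you make room. Set them down rather than dropping them, never tip one over, and leave the jar standing where it is.

Things in the scene. Friction and masses are not known exactly. Their poses are not given: they have to be found in the camera images.
- press_round: Loose hand press of pale wood, about 0.3 kg: a 30 mm thick block whose outline from above is round, 90 mm in diameter, with an upright round knob, 28 mm in diameter and 42 mm high, on the middle of its top; 72 mm high over all. Grip it by the knob. Origin: centre of its underside, z up. At the start it stands on a rest of another outline.
- press_oval: Loose hand press of pale wood, about 0.3 kg: a 30 mm thick block whose outline from above is long with round ends, 116 x 60 mm (long side along its own x), with an upright round knob, 28 mm in diameter and 42 mm high, on the middle of its top; 72 mm high over all. Grip it by the knob. Origin: centre of its underside, z up. At the start it stands on a rest of another outline.
- press_square: Loose hand press of pale wood, about 0.3 kg: a 30 mm thick block whose outline from above is square, 82 x 82 mm (sides along its own x and y), with an upright round knob, 28 mm in diameter and 42 mm high, on the middle of its top; 72 mm high over all. Grip it by the knob. Origin: centre of its underside, z up. At the start it stands on a rest of another outline.
- press_tri: Loose hand press of pale wood, about 0.3 kg: a 30 mm thick block whose outline from above is three-cornered with rounded corners, each corner's tip 54 mm and each flat side 34 mm from the middle (one corner towards its own +x), with an upright round knob, 28 mm in diameter and 42 mm high, on the middle of its top; 72 mm high over all. Grip it by the knob. Origin: centre of its underside, z up. At the start it stands on a rest of another outline.
- rest_round: Fixed flat rest of dark wood, 10 mm thick, outline round, 118 mm in diameter: the press of the same outline belongs on it, with a rim of 14 mm showing all round. Origin: centre of its underside, on the bench; its top is 10 mm above it and bare of any ledge. Its yaw varies.
- rest_oval: Fixed flat rest of dark wood, 10 mm thick, outline long with round ends, 144 x 88 mm (long side along its own x): the press of the same outline belongs on it, with a rim of 14 mm showing all round. Origin: centre of its underside, on the bench; its top is 10 mm above it and bare of any ledge. Its yaw varies.
- rest_square: Fixed flat rest of dark wood, 10 mm thick, outline square, 110 x 110 mm (sides along its own x and y): the press of the same outline belongs on it, with a rim of 14 mm showing all round. Origin: centre of its underside, on the bench; its top is 10 mm above it and bare of any ledge. Its yaw varies.
- rest_tri: Fixed flat rest of dark wood, 10 mm thick, outline three-cornered with rounded corners, each corner's tip 68 mm and each flat side 48 mm from the middle (one corner towards its own +x): the press of the same outline belongs on it, with a rim of 14 mm showing all round. Origin: centre of its underside, on the bench; its top is 10 mm above it and bare of any ledge. Its yaw varies.
- spare: Fixed rectangle of tan cork, 110 (own x) x 130 (own y) x 10 mm, empty at the start: the free spot on which a press can be parked. Origin: centre of its underside, on the bench; its top is 10 mm above it.
- jar: Loose closed jar, 60 mm in diameter and 85 mm high, standing on the bench among the rests; to be left alone. Origin: centre of its underside.
Mind the look-alikes: they are no part of the job. Leave any blue or green look-alike of the press_oval alone. What is shaped like the press_square but pink is not meant.

How it is judged:
At the end, for the whole second after the job is handed in: Each of the four presses (round, long, square, three-cornered) stands on the rest of its own outline, its centre within 15 mm of the rest's centre, its underside on the rest's top (within 4 mm), tilted by less than 0.08 rad, released and at rest; the jar is within 30 mm of where it stood (horizontal distance between press_round and rest_round below 0.015 m and z of press_round in the frame of rest_round between 0.006 and 0.014 m and angle between each of press_round, press_oval, press_square, press_tri's own z axis and vertical below 0.08 rad and linear speed of each of press_round, press_oval, press_square, press_tri below 0.02 m/s and angular speed of each of press_round, press_oval, press_square, press_tri below 0.1 rad/s and contact force between each of press_round, press_oval, press_square, press_tri and the fingers below 0.1 N and horizontal distance between press_oval and rest_oval below 0.015 m and z of press_oval in the frame of rest_oval between 0.006 and 0.014 m and horizontal distance between press_square and rest_square below 0.015 m and z of press_square in the frame of rest_square between 0.006 and 0.014 m and horizontal distance between press_tri and rest_tri below 0.015 m and z of press_tri in the frame of rest_tri between 0.006 and 0.014 m and distance of jar from where it was at the start of the episode below 0.03 m); the robot touches nothing.
It fails at once if a press is tipped over (more than 40 degrees) (angle between any of press_round, press_oval, press_square, press_tri's own z axis and vertical above 0.7 rad).
It fails at once if a press is dropped (falls free by more than about 20 mm) ((linear speed of press_round above 0.6 m/s and contact force between press_round and the fingers below 0.05 N) or (linear speed of press_oval above 0.6 m/s and contact force between press_oval and the fingers below 0.05 N) or (linear speed of press_square above 0.6 m/s and contact force between press_square and the fingers below 0.05 N) or (linear speed of press_tri above 0.6 m/s and contact force between press_tri and the fingers below 0.05 N)).
It fails at once if the jar is pushed 30 mm or more, or knocked over (distance of jar from where it was at the start of the episode above 0.03 m or angle between jar's own z axis and vertical above 0.4 rad).
It also fails if it takes over 128 s, if anything falls off the work surface, if the arm or the gripper's body presses on something with over 40 N, if the wrist force passes 120 N, or if a joint passes its speed limit or range.

## Working session

There is one attempt and no reset: what is moved stays moved. The work goes in short steps, Python scripts to look and compute and a tool call to move; the robot and the scene stay as the last step left them, time stands still between calls to the robot, and variables do not carry over. Pictures are saved under pics/ and viewed, at most 14 in all, crops included, and the job is handed in when it is done.

Besides the shell and the picture viewer there is one more tool, called after "Request:" by a JSON object that holds its "name" and its "arguments". jog_arm: Moves the arm, as the interface text tells. Its arguments: {"type":"object","properties":{"commands":{"type":"array"},"grip_force":{"type":"number"}},"required":["commands"]}

```bash
mkdir -p pics; python3 - <<'E'
from plant import sensors, vision
import cv2,pickle
s=sensors.observe();print({k:s[k] for k in('t','tcp_pos','eef_rot','gripper_width')})
d={}
for n in('top','scene'):
    g=vision.get_image(n);d[n]=g;cv2.imwrite(f'pics/{n}0.png',g['image'][:,:,::-1]);print(n,g['fov_y'],g['cx'],g['cy'],g['D'],g['R'],g['t'])
pickle.dump(d,open('d0.pkl','wb'))
E
```

```text
{'t': 0.0, 'tcp_pos': array([0.20310036, 0.51033233, 0.23020581]), 'eef_rot': array([ 1.88212374e-01,  9.82127623e-01, -1.18486859e-03, -1.74021568e-04]), 'gripper_width': 0.08512159090853823}
top 53.29936916302018 329.6096931541681 229.35876363992605 [0.02588722 0.         0.         0.         0.        ] [[-0.02621884 -0.99918247 -0.03077278]
 [-0.98902158  0.03040588 -0.1446091 ]
 [ 0.14542655  0.02664346 -0.98901023]] [-0.10464522  0.42794488  1.2367873 ]
scene 50.82252012991749 316.7769561550971 244.53713949805422 [-0.07832858  0.          0.          0.          0.        ] [[-0.38571448  0.9226154   0.00227103]
 [ 0.74665648  0.31359602 -0.58665291]
 [-0.5419672  -0.22458484 -0.8098353 ]] [ 0.28165375 -0.24801797  1.48257982]
```

View pics/top0.png

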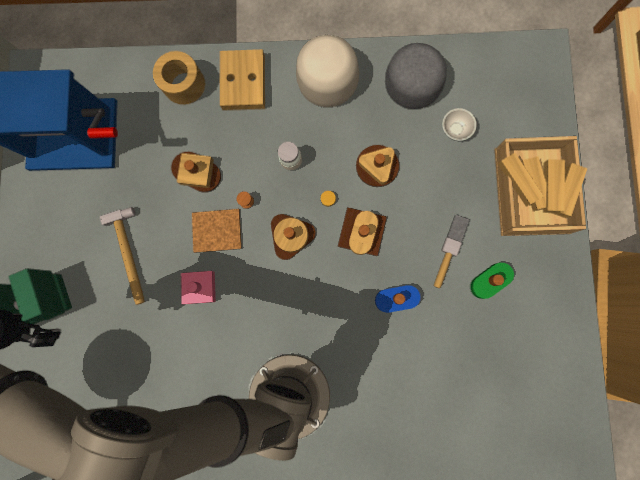

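View pics/scene0.png

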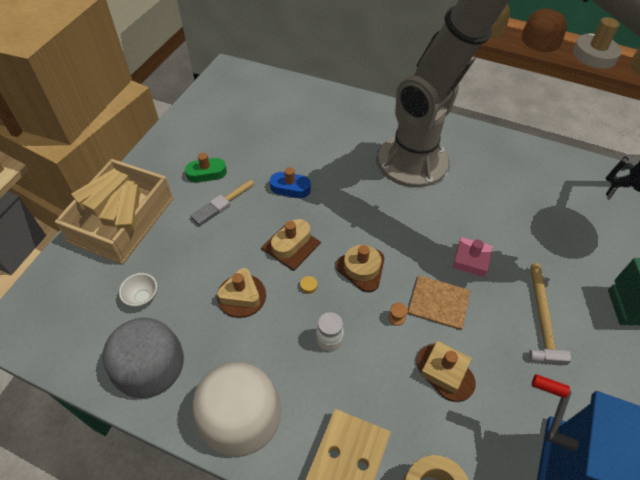

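The top view shows:
- Square press at (195,168) on the oval rest.
- Triangular press at (378,163) on the round rest.
- Round press at (290,235) on the triangular rest.
- Oval press at (363,232) on the square rest.
- Empty cork at (216,230) and the jar at (290,156).

The look-alikes are the pink square (197,288), blue oval (399,298) and green oval (493,281). Only the pale-wood ones on dark rests fit the description. Next I confirm this in a crop and fit the poses.

```bash
cat > fit.py <<'E'
import numpy as np,cv2,pickle
from scipy.optimize import minimize
def proj(g,P):
    h=240/np.tan(np.radians(g['fov_y']/2));K=np.array([[h,0,g['cx']],[0,h,g['cy']],[0,0,1]])
    return cv2.projectPoints(np.asarray(P,float).reshape(-1,1,3),cv2.Rodrigues(np.array(g['R']))[0],np.array(g['t']),K,np.array(g['D']))[0][:,0]
def unproj(g,uv,z):
    h=240/np.tan(np.radians(g['fov_y']/2));K=np.array([[h,0,g['cx']],[0,h,g['cy']],[0,0,1]])
    n=cv2.undistortPoints(np.array([[uv]],float),K,np.array(g['D']))[0,0]
    R=np.array(g['R']);c=-R.T@g['t'];d=R.T@np.r_[n,1];return c+d*(z-c[2])/d[2]
a=np.linspace(0,2*np.pi,72,endpoint=False);circ=np.c_[np.cos(a),np.sin(a)]
def outline(kind,rim):
    if kind=='round':return circ*(.045+rim)
    if kind=='oval':
        r=.030+rim;return circ*r+np.c_[np.sign(np.round(circ[:,0],9))*.028,0*a]
    if kind=='square':
        s=.041+rim;return s*np.array([[1,1],[-1,1],[-1,-1],[1,-1]])
    # tri: flats d, tips t; corner radius r: centres at c, d=c/2+r, t=c+r -> c=40mm,r=14mm
    r=.014+rim;return np.vstack([circ*r+.040*np.array([np.cos(b),np.sin(b)]) for b in(0,2*np.pi/3,-2*np.pi/3)])
def pts(o,x,y,w,z0,z1):
    c,s=np.cos(w),np.sin(w);q=o@np.array([[c,s],[-s,c]])+[x,y]
    return np.vstack([np.c_[q,0*q[:,0]+z] for z in(z0,z1)])
def hull(im,g,P,v,S=4):
    cv2.fillConvexPoly(im,cv2.convexHull((proj(g,P)*S).astype(np.float32)).astype(np.int32),v)
def label(g):
    b=cv2.resize(g['image'],None,fx=4,fy=4,interpolation=cv2.INTER_LINEAR)
    h=cv2.cvtColor(b,cv2.COLOR_RGB2HSV);wood=((h[...,0]<30)&(h[...,1]>75))
    return np.where(wood,np.where(h[...,2]>140,2,1),0).astype(np.uint8)
def render(g,shape,rk,pk,p):
    im=np.zeros(shape,np.uint8)
    if rk:hull(im,g,pts(outline(rk,.014),*p[:3],0,.01),1)
    if pk:
        hull(im,g,pts(outline(pk,0),*p[3:6],.01,.04),2);hull(im,g,pts(circ*.014,p[3],p[4],0,.04,.082),1)
    return im
def fit(gs,labs,rk,pk,x0):
    # all observations of a region around x0
    rs=[]
    for g in gs:
        u=proj(g,[[x0[0],x0[1],.02]])[0]*4;rs.append([int(max(0,v)) for v in(u[0]-190,u[0]+190,u[1]-190,u[1]+190)])
    def cost(p):
        e=0
        for g,l,(a_,b_,c_,d_) in zip(gs,labs,rs):
            m=render(g,l.shape,rk,pk,p)[c_:d_,a_:b_];L=l[c_:d_,a_:b_]
            e+=np.sum((m>0)!=(L>0))+.5*np.sum((m!=L)&(m>0)&(L>0))
        return e
    best=None
    ws=[-1.2,-.6,0,.6,1.2]
    from itertools import product
    cand=sorted((cost([x0[0],x0[1],w1,x0[2],x0[3],w2]),w1,w2) for w1,w2 in product(ws+[1.8],ws+[1.8]))[:3]
    for c,w1,w2 in cand:
        s0=np.array([x0[0],x0[1],w1,x0[2],x0[3],w2]);st=np.array([.008,.008,.3,.006,.006,.3])
        r=minimize(cost,s0,method='Nelder-Mead',options=dict(initial_simplex=np.vstack([s0]+[s0+np.eye(6)[i]*st[i] for i in range(6)]),maxfev=350,xatol=2e-4,fatol=5))
        if best is None or r.fun<best.fun:best=r
    return best
E
python3 - <<'E'
from fit import *
d=pickle.load(open('d0.pkl','rb'));gs=[d['top'],d['scene']];labs=[label(g) for g in gs]
res={}
o=gs[0]['image'].copy();o=cv2.resize(o,None,fx=4,fy=4,interpolation=cv2.INTER_CUBIC)
for rk,pk,uv in(('oval','square',(191,166)),('round','tri',(380,160)),('tri','round',(291,229)),('square','oval',(365,232))):
    k=unproj(gs[0],uv,.082);c=unproj(gs[0],(uv[0]+4,uv[1]+5),.02)
    r=fit(gs,labs,rk,pk,[k[0],k[1],k[0],k[1]]);res[rk]=r.x;print(rk,pk,r.fun,r.x.round(4))
    m=render(gs[0],labs[0].shape,rk,pk,r.x)
    for v,col in((1,(0,255,255)),(2,(255,0,255))):
        cs,_=cv2.findContours((m>=v).astype(np.uint8) if v==1 else (m==2).astype(np.uint8),cv2.RETR_EXTERNAL,cv2.CHAIN_APPROX_NONE);cv2.drawContours(o,cs,-1,col,1)
for n,uv,z in(('spare',(216,230),.01),('jar',(290,153),.08),('smalljar',(245,199),.02)):print(n,unproj(gs[0],uv,z))
pickle.dump(res,open('res.pkl','wb'))
cv2.imwrite('pics/fit.png',cv2.resize(o[120*4:270*4,160*4:410*4,::-1],(800,480)))
E
```

```text
oval square 26618.0 [0.602  0.2514 1.0445 0.6009 0.2478 1.4223]
round tri 17842.5 [ 0.6012 -0.2511 -0.1447  0.5987 -0.2534  1.2985]
tri round 18453.5 [ 0.4151 -0.01   -1.4188  0.4152 -0.0117  1.3546]
square oval 15852.5 [ 0.4195 -0.203   1.3074  0.4135 -0.2067 -0.3699]
spare [0.43535319 0.19105453 0.01      ]
jar [ 0.62161147 -0.02018113  0.08      ]
smalljar [0.51620454 0.11020196 0.02      ]
```

View pics/fit.png

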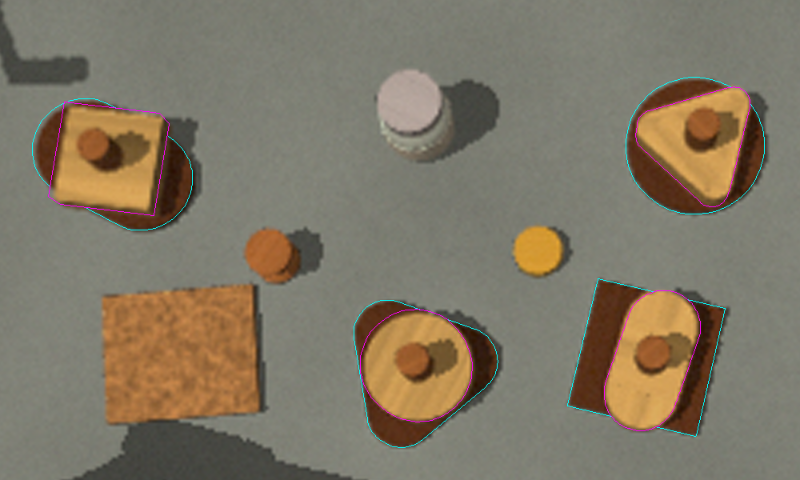

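The crop confirms the four pale-wood presses on dark rests, with outlines well fitted. The knobs in the full top image are at about square (189,165), tri (380,159), round (288,232) and oval (364,230).

Plan:
1. Square → cork, oval → oval rest, square → square rest.
2. Tri → cork, round → round rest, tri → tri rest.

Next I refine the knob positions.

```bash
cat > go.py <<'E'
import sys,numpy as np
from scipy.spatial.transform import Rotation as R
from plant import sensors
def go(x,y,z):
    s=sensors.observe();r=R.from_quat(s['eef_rot']);p=np.array(s['tcp_pos'])
    d=r.inv().apply(np.array([x,y,z])-p)*100
    print('t',round(s['t'],2),'tcp',p.round(4),'q7',round(s['qpos'][6],2),'w',round(s['gripper_width'],4),'Fz',np.round(s['wrist_force'],1),'tilt',(r.as_matrix()[:,2]).round(3),'\n -> tool cm',d.round(2), 'total',np.linalg.norm(d).round(1))
if __name__=='__main__':go(*map(float,sys.argv[1:4]))
E
python3 - <<'E'
from fit import *
d=pickle.load(open('d0.pkl','rb'));res=pickle.load(open('res.pkl','rb'))
# knob blobs: dark-orange inside press region, fit knob centre by direct mask match
for rk,x in res.items():
    best=[]
    for n in('top','scene'):
        g=d[n];h=cv2.cvtColor(cv2.resize(g['image'],None,fx=4,fy=4),cv2.COLOR_RGB2HSV)
        M=np.zeros(h.shape[:2],np.uint8);hull(M,g,pts(circ*.03,x[3],x[4],0,.06,.085),1)
        k=((h[...,0]<12)&(h[...,1]>100)&(h[...,2]>95)&(M>0)).astype(np.uint8)
        nn,l,st,c=cv2.connectedComponentsWithStats(k);i=1+st[1:,4].argmax();best.append((n,(l==i)))
        u=c[i]/4
        print(rk,n,u.round(1),st[i,4],unproj(g,u,.068)[:2].round(4))
    def cost(p):
        e=0
        for n,b in best:
            m=np.zeros(b.shape,np.uint8);hull(m,d[n],pts(circ*.014,p[0],p[1],0,.042,.082),1);e+=np.sum((m>0)!=b)
        return e
    s0=x[3:5];r=minimize(cost,s0,method='Nelder-Mead',options=dict(initial_simplex=np.array([s0,s0+[.005,0],s0+[0,.005]])));print('  fit',x[3:5].round(4),'->',r.x.round(4),r.fun)
E
python3 go.py .6 .25 .2
```

```text
oval top [178.1 166.3] 3 [0.5992 0.2771]
t 0.1 tcp [0.2031 0.5104 0.2303] q7 -0.03 w 0.0852 Fz [ 0.5  0.2 -0.1] tilt [-0.001 -0.002 -1.   ] 
 -> tool cm [-46.5   -9.52   3.06] total 47.6Traceback (most recent call last):
  File "<stdin>", line 10, in <module>
ValueError: attempt to get argmax of an empty sequence
```

```bash
python3 - <<'E'
from fit import *
d=pickle.load(open('d0.pkl','rb'));res=pickle.load(open('res.pkl','rb'))
T={'oval':(189.1,165.3),'round':(379.7,158.8),'tri':(288.6,232.5),'square':(364.1,230)}
S={'oval':(450,357),'round':(238.5,281),'tri':(364,253),'square':(291.5,229)}
for k in T:print(k,res[k].round(3),unproj(d['top'],T[k],.072)[:2].round(4),unproj(d['scene'],S[k],.072)[:2].round(4))
E
```

```text
oval [0.602 0.251 1.045 0.601 0.248 1.422] [0.5999 0.2466] [0.5995 0.2465]
round [ 0.601 -0.251 -0.145  0.599 -0.253  1.299] [ 0.6001 -0.2532] [ 0.6041 -0.2469]
tri [ 0.415 -0.01  -1.419  0.415 -0.012  1.355] [ 0.4136 -0.0127] [ 0.4193 -0.0086]
square [ 0.419 -0.203  1.307  0.413 -0.207 -0.37 ] [ 0.4142 -0.2059] [ 0.4204 -0.197 ]
```

Request:
{"name": "jog_arm", "arguments": {"commands": [[[0,0,0],[-4.5,-0.9,0],8.5],[[0,0,0],[-4.5,-0.9,0],8.5],[[0,0,0],[-4.5,-0.9,0],8.5],[[0,0,0],[-4.5,-0.9,0],8.5],[[0,0,0],[-4.5,-0.9,0],8.5],[[0,0,0],[-4.5,-0.9,0],8.5],[[0,0,0],[-4.5,-0.9,0],8.5],[[0,0,0],[-4.5,-0.9,0],8.5],[[0,0,0],[-4.5,-0.9,0],8.5],[[0,0,0],[-4.5,-1,0],8.5],[[0,0,0],[-1.5,-0.4,3],8.5],[[0,0,0],[0,0,0],8.5]]}}

```text
t: 1.6
tcp_pos: [0.5991, 0.2482, 0.1975]
eef_rot: [0.19, 0.982, -0.003, -0.003]
wrist_force: [0.1, 0.3, 0.3]
gripper_width: 0.0851
grasp_force: 0.0
```

Request:
{"name": "jog_arm", "arguments": {"commands": [[[0,0,0],[-0.1,-0.1,3],8.5],[[0,0,0],[0,0,4],8.5],[[0,0,0],[0,0,4],8.5],[[0,0,0],[0,0,2.5],8.5],[[0,0,0],[0,0,1.5],8.5],[[0,0,0],[0,0,0],8.5],[[0,0,0],[0,0,0],2],[[0,0,0],[0,0,0],2],[[0,0,0],[0,0,0],2],[[0,0,0],[0,0,0],2],[[0,0,0],[0,0,0],2]], "grip_force": 40}}

```text
t: 2.98
tcp_pos: [0.6013, 0.2491, 0.0523]
eef_rot: [0.188, 0.982, -0.0, 0.0]
wrist_force: [-1.7, -2.3, 5.7]
gripper_width: 0.0268
grasp_force: 40.3
```

```bash
python3 go.py .435 .191 .17
```

```text
t 2.98 tcp [0.6013 0.2491 0.0523] q7 0.87 w 0.0268 Fz [-1.7 -2.3  5.7] tilt [ 0.001 -0.    -1.   ] 
 -> tool cm [ 13.29 -11.55 -11.79] total 21.2
```

Request:
{"name": "jog_arm", "arguments": {"commands": [[[0,0,0],[0,0,-1],2],[[0,0,0],[0,0,-3],2],[[0,0,0],[0,0,-4],2],[[0,0,0],[0,0,-3.8],2],[[0,0,0],[2,-1.8,0],2],[[0,0,0],[3,-2.6,0],2],[[0,0,0],[3,-2.6,0],2],[[0,0,0],[3,-2.6,0],2],[[0,0,0],[2.3,-2,0],2],[[0,0,0],[0,0,0],2],[[0,0,0],[0,0,0],2]]}}

```text
t: 4.35
tcp_pos: [0.4349, 0.1914, 0.1694]
eef_rot: [0.188, 0.982, 0.0, 0.0]
wrist_force: [0.2, 0.3, -3.3]
gripper_width: 0.0264
grasp_force: 40.2
```

```bash
python3 go.py .435 .191 .0523; python3 - <<'E'
from plant import vision
import cv2
a=vision.get_image('wrist')['image'];b=vision.get_image('scene')['image'][150:430,150:530]
cv2.imwrite('pics/w1.png',cv2.hconcat([cv2.resize(a,(400,300)),cv2.resize(b,(400,300))])[:,:,::-1])
E
```

```text
t 4.35 tcp [0.4349 0.1914 0.1694] q7 0.79 w 0.0264 Fz [ 0.2  0.3 -3.3] tilt [ 0.001  0.001 -1.   ] 
 -> tool cm [-0.02 -0.04 11.71] total 11.7
```

View pics/w1.png

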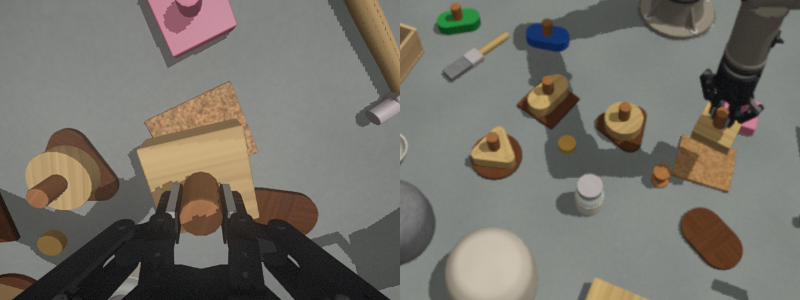

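The wrist and scene views show the square press level in the grip above the cork, with the oval rest now bare. Lowering it.

Request:
{"name": "jog_arm", "arguments": {"commands": [[[0,0,0],[0,0,3],2],[[0,0,0],[0,0,4],2],[[0,0,0],[0,0,2.5],2],[[0,0,0],[0,0,1],2],[[0,0,0],[0,0,0.6],2],[[0,0,0],[0,0,0.3],2],[[0,0,0],[0,0,0.2],2],[[0,0,0],[0,0,0],2]]}}

```text
t: 5.45
tcp_pos: [0.4347, 0.1911, 0.0538]
eef_rot: [0.188, 0.982, 0.0, 0.0]
wrist_force: [0.1, 0.8, -4.3]
gripper_width: 0.0266
grasp_force: 40.2
```

```bash
python3 go.py .435 .191 .0523
```

```text
t 5.45 tcp [0.4347 0.1911 0.0538] q7 0.83 w 0.0266 Fz [ 0.1  0.8 -4.3] tilt [ 0.001  0.001 -1.   ] 
 -> tool cm [-0.03 -0.    0.15] total 0.1
```

Request:
{"name": "jog_arm", "arguments": {"commands": [[[0,0,0],[0,0,0.1],2],[[0,0,0],[0,0,0.1],2],[[0,0,0],[0,0,0.1],2],[[0,0,0],[0,0,0],2]]}}

```text
t: 5.95
tcp_pos: [0.4347, 0.1912, 0.0522]
eef_rot: [0.188, 0.982, 0.0, 0.0]
wrist_force: [-4.8, -1.9, 10.8]
gripper_width: 0.0267
grasp_force: 41.7
```

Contact at z = 0.0522. Release, rise, and go to the oval press at (0.414, -0.206).

Request:
{"name": "jog_arm", "arguments": {"commands": [[[0,0,0],[0,0,-0.1],4],[[0,0,0],[0,0,0],8.5],[[0,0,0],[0,0,0],8.5],[[0,0,0],[0,0,0],8.5],[[0,0,0],[0,0,0],8.5],[[0,0,0],[0,0,-2],8.5],[[0,0,0],[0,0,-4],8.5],[[0,0,0],[0,0,-4],8.5],[[0,0,0],[0,0,-3],8.5],[[0,0,0],[0,0,0],8.5]]}}

```text
t: 7.2
tcp_pos: [0.4363, 0.1918, 0.1838]
eef_rot: [0.188, 0.982, 0.002, 0.002]
wrist_force: [-0.4, 0.1, -0.5]
gripper_width: 0.0853
grasp_force: 0.0
```

```bash
python3 go.py .415 -.205 .18
```

```text
t 7.2 tcp [0.4363 0.1918 0.1838] q7 0.79 w 0.0853 Fz [-0.4  0.1 -0.5] tilt [ 0.005  0.003 -1.   ] 
 -> tool cm [-12.69 -37.65   0.25] total 39.7
```

Request:
{"name": "jog_arm", "arguments": {"commands": [[[0,0,0],[-0.9,-2.8,0],8.5],[[0,0,0],[-1.3,-3.8,0],8.5],[[0,0,0],[-1.3,-3.9,0],8.5],[[0,0,0],[-1.3,-3.9,0],8.5],[[0,0,0],[-1.3,-3.9,0],8.5],[[0,0,0],[-1.3,-3.9,0],8.5],[[0,0,0],[-1.3,-3.9,0],8.5],[[0,0,0],[-1.3,-3.9,0],8.5],[[0,0,0],[-1.3,-3.9,0],8.5],[[0,0,0],[-1.4,-3.8,0],8.5],[[0,0,0],[0,0,0],8.5],[[0,0,0],[0,0,0],8.5]]}}

```text
t: 8.7
tcp_pos: [0.4124, -0.2053, 0.1802]
eef_rot: [0.188, 0.982, 0.0, -0.001]
wrist_force: [0.8, -0.2, 0.5]
gripper_width: 0.0851
grasp_force: 0.0
```

```bash
python3 go.py .415 -.205 .052; python3 - <<'E'
from plant import vision
import cv2
a=vision.get_image('wrist')['image'];b=vision.get_image('top')['image'][130:340,170:450]
cv2.imwrite('pics/w2.png',cv2.hconcat([cv2.resize(a,(400,300)),cv2.resize(b,(400,300))])[:,:,::-1])
E
```

```text
t 8.7 tcp [ 0.4124 -0.2053  0.1802] q7 1.73 w 0.0851 Fz [ 0.8 -0.2  0.5] tilt [-0.002  0.001 -1.   ] 
 -> tool cm [-0.26  0.12 12.82] total 12.8
```

View pics/w2.png

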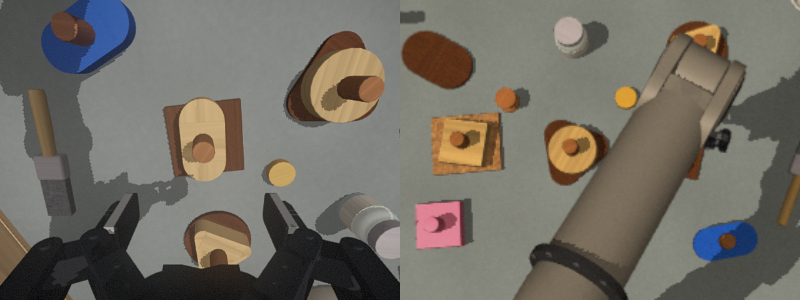

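The square press stands upright on the cork, and the oval knob at wrist crop (203,150) is centred between the fingers. Descend and grip.

Request:
{"name": "jog_arm", "arguments": {"commands": [[[0,0,0],[-0.2,0.1,3],8.5],[[0,0,0],[0,0,4],8.5],[[0,0,0],[0,0,3.5],8.5],[[0,0,0],[0,0,1.5],8.5],[[0,0,0],[0,0,0.8],8.5],[[0,0,0],[0,0,0],8.5],[[0,0,0],[0,0,0],2],[[0,0,0],[0,0,0],2],[[0,0,0],[0,0,0],2],[[0,0,0],[0,0,0],2],[[0,0,0],[0,0,0],2]]}}

```text
t: 10.18
tcp_pos: [0.4159, -0.2058, 0.0538]
eef_rot: [0.188, 0.982, 0.0, 0.0]
wrist_force: [-0.4, 2.8, 4.8]
gripper_width: 0.0268
grasp_force: 39.9
```

Request:
{"name": "jog_arm", "arguments": {"commands": [[[0,0,0],[0,0,-1],2],[[0,0,0],[0,0,-3],2],[[0,0,0],[0,0,-4],2],[[0,0,0],[0,0,-4],2],[[0,0,0],[0,0,-1],2],[[0,0,0],[0,0,0],2]]}}

```text
t: 10.92
tcp_pos: [0.4147, -0.2061, 0.1828]
eef_rot: [0.188, 0.982, 0.0, -0.0]
wrist_force: [0.4, 0.7, -2.9]
gripper_width: 0.0264
grasp_force: 40.0
```

```bash
python3 go.py .602 .251 .182
```

```text
t 10.93 tcp [ 0.4147 -0.2061  0.1828] q7 1.73 w 0.0264 Fz [ 0.4  0.7 -2.9] tilt [-0.001  0.    -1.   ] 
 -> tool cm [-0.49 49.39  0.08] total 49.4
```

Request:
{"name": "jog_arm", "arguments": {"commands": [[[0,0,0],[0,2.5,0],2],[[0,0,0],[0,4.5,0],2],[[0,0,0],[0,5,0],2],[[0,0,0],[0,5,0],2],[[0,0,0],[-0.2,5,0],2],[[0,0,0],[-0.2,5,0],2],[[0,0,0],[-0.1,5,0],2],[[0,0,0],[0,5,0],2],[[0,0,0],[0,5,0],2],[[0,0,0],[0,4.5,0],2],[[0,0,0],[0,2.9,0],2],[[0,0,0],[0,0,0],2]]}}

```text
t: 12.42
tcp_pos: [0.6005, 0.2547, 0.1789]
eef_rot: [0.186, 0.983, -0.001, -0.003]
wrist_force: [-1.0, -0.6, -3.1]
gripper_width: 0.0267
grasp_force: 40.2
```

```bash
python3 go.py .602 .251 .055; python3 - <<'E'
from plant import vision
import cv2
b=vision.get_image('scene')['image'][250:450,350:550];a=vision.get_image('top')['image'][110:310,140:340]
cv2.imwrite('pics/w3.png',cv2.hconcat([cv2.resize(a,(400,400)),cv2.resize(b,(400,400))])[:,:,::-1])
E
```

```text
t 12.43 tcp [0.6005 0.2547 0.1789] q7 0.9 w 0.0267 Fz [-1.  -0.6 -3.1] tilt [-0.006 -0.    -1.   ] 
 -> tool cm [-0.35 -0.26 12.39] total 12.4
```

View pics/w3.png

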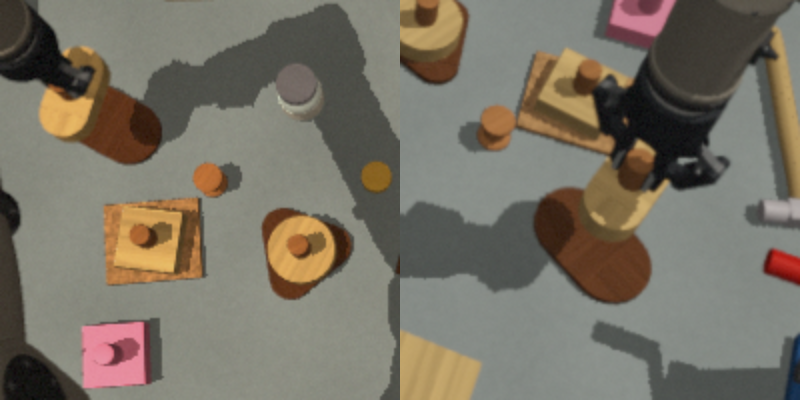

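The press hangs level above the oval rest. Lower it most of the way and check.

Request:
{"name": "jog_arm", "arguments": {"commands": [[[0,0,0],[-0.2,-0.2,3],2],[[0,0,0],[0,0,4],2],[[0,0,0],[0,0,3],2],[[0,0,0],[0,0,1],2],[[0,0,0],[0,0,0],2],[[0,0,0],[0,0,0],2]]}}

```text
t: 13.28
tcp_pos: [0.605, 0.2484, 0.0752]
eef_rot: [0.188, 0.982, 0.001, 0.002]
wrist_force: [0.3, 0.2, -3.4]
gripper_width: 0.0267
grasp_force: 40.2
```

```bash
python3 go.py .602 .251 .0538
```

```text
t 13.28 tcp [0.605  0.2484 0.0752] q7 0.93 w 0.0267 Fz [ 0.3  0.2 -3.4] tilt [ 0.003  0.001 -1.   ] 
 -> tool cm [0.39 0.12 2.14] total 2.2
```

Request:
{"name": "jog_arm", "arguments": {"commands": [[[0,0,0],[0.3,0.1,1],2],[[0,0,0],[0,0,0.6],2],[[0,0,0],[0,0,0.2],2],[[0,0,0],[0,0,0.1],2],[[0,0,0],[0,0,0.1],2],[[0,0,0],[0,0,0.1],2],[[0,0,0],[0,0,0.1],2],[[0,0,0],[0,0,0],2]]}}

```text
t: 14.28
tcp_pos: [0.6014, 0.2507, 0.0538]
eef_rot: [0.188, 0.982, 0.0, 0.0]
wrist_force: [-4.5, -0.6, 9.1]
gripper_width: 0.0265
grasp_force: 41.1
```

Contact. Release and rise, then fetch the square press from the cork.

Request:
{"name": "jog_arm", "arguments": {"commands": [[[0,0,0],[0,0,-0.1],4],[[0,0,0],[0,0,0],8.5],[[0,0,0],[0,0,0],8.5],[[0,0,0],[0,0,0],8.5],[[0,0,0],[0,0,0],8.5],[[0,0,0],[0,0,-2],8.5],[[0,0,0],[0,0,-4],8.5],[[0,0,0],[0,0,-4],8.5],[[0,0,0],[0,0,-3],8.5],[[0,0,0],[0,0,0],8.5]]}}

```text
t: 15.52
tcp_pos: [0.6033, 0.251, 0.1858]
eef_rot: [0.188, 0.982, 0.002, 0.003]
wrist_force: [-0.3, 0.6, -0.4]
gripper_width: 0.0852
grasp_force: 0.0
```

```bash
python3 go.py .435 .191 .18
```

```text
t 15.53 tcp [0.6033 0.251  0.1858] q7 0.9 w 0.0852 Fz [-0.3  0.6 -0.4] tilt [ 0.007  0.003 -1.   ] 
 -> tool cm [ 13.42 -11.8    0.45] total 17.9
```

Request:
{"name": "jog_arm", "arguments": {"commands": [[[0,0,0],[2.3,-2,0],8.5],[[0,0,0],[3,-2.6,0],8.5],[[0,0,0],[3,-2.6,0],8.5],[[0,0,0],[3,-2.6,0],8.5],[[0,0,0],[2,-1.9,0],8.5],[[0,0,0],[0,0,0],8.5],[[0,0,0],[0,0,4],8.5],[[0,0,0],[0,0,4],8.5],[[0,0,0],[0,0,0],8.5],[[0,0,0],[0,0,0],8.5]]}}

```text
t: 16.77
tcp_pos: [0.4358, 0.1913, 0.1031]
eef_rot: [0.188, 0.982, 0.0, 0.001]
wrist_force: [0.1, 0.4, 1.4]
gripper_width: 0.0848
grasp_force: 0.0
```

```bash
python3 go.py .435 .191 .0525
```

```text
t 16.77 tcp [0.4358 0.1913 0.1031] q7 0.85 w 0.0848 Fz [0.1 0.4 1.4] tilt [ 0.002  0.    -1.   ] 
 -> tool cm [ 0.07 -0.07  5.06] total 5.1
```

Request:
{"name": "jog_arm", "arguments": {"commands": [[[0,0,0],[0.1,-0.1,2.5],8.5],[[0,0,0],[0,0,1.8],8.5],[[0,0,0],[0,0,0.7],8.5],[[0,0,0],[0,0,0],8.5],[[0,0,0],[0,0,0],2],[[0,0,0],[0,0,0],2],[[0,0,0],[0,0,0],2],[[0,0,0],[0,0,0],2],[[0,0,0],[0,0,0],2]]}}

```text
t: 17.9
tcp_pos: [0.4336, 0.1909, 0.0529]
eef_rot: [0.188, 0.982, 0.001, 0.0]
wrist_force: [-0.9, 0.2, 4.7]
gripper_width: 0.0269
grasp_force: 39.7
```

Request:
{"name": "jog_arm", "arguments": {"commands": [[[0,0,0],[0,0,-1],2],[[0,0,0],[0,0,-3],2],[[0,0,0],[0,0,-4],2],[[0,0,0],[0,0,-4],2],[[0,0,0],[0,0,-1],2],[[0,0,0],[0,0,0],2]]}}

```text
t: 18.65
tcp_pos: [0.4326, 0.1901, 0.1816]
eef_rot: [0.188, 0.982, -0.0, -0.0]
wrist_force: [0.4, -0.7, -4.3]
gripper_width: 0.0265
grasp_force: 40.1
```

```bash
python3 go.py .4195 -.203 .18
```

```text
t 18.65 tcp [0.4326 0.1901 0.1816] q7 0.81 w 0.0265 Fz [ 0.4 -0.7 -4.3] tilt [-0.001 -0.    -1.   ] 
 -> tool cm [-13.32 -37.01   0.18] total 39.3
```

Request:
{"name": "jog_arm", "arguments": {"commands": [[[0,0,0],[-0.9,-2.6,0],2],[[0,0,0],[-1.4,-3.8,0],2],[[0,0,0],[-1.4,-3.9,0],2],[[0,0,0],[-1.4,-3.9,0],2],[[0,0,0],[-1.4,-3.9,0],2],[[0,0,0],[-1.4,-3.9,0],2],[[0,0,0],[-1.4,-3.9,0],2],[[0,0,0],[-1.4,-3.9,0],2],[[0,0,0],[-1.4,-3.9,0],2],[[0,0,0],[-1.2,-3.3,0],2],[[0,0,0],[0,0,0],2],[[0,0,0],[0,0,0],2]]}}

```text
t: 20.15
tcp_pos: [0.4186, -0.2013, 0.1804]
eef_rot: [0.188, 0.982, 0.001, -0.002]
wrist_force: [0.1, 0.4, -3.9]
gripper_width: 0.0268
grasp_force: 40.4
```

Request:
{"name": "jog_arm", "arguments": {"commands": [[[0,0,0],[0,0,3],2],[[0,0,0],[0,0,4],2],[[0,0,0],[0,0,2.5],2],[[0,0,0],[0,0,1],2],[[0,0,0],[0,0,0],2],[[0,0,0],[0,0,0],2]]}}

```text
t: 20.9
tcp_pos: [0.421, -0.2028, 0.0783]
eef_rot: [0.188, 0.982, -0.0, 0.001]
wrist_force: [0.2, 0.2, -2.9]
gripper_width: 0.0266
grasp_force: 40.4
```

```bash
python3 go.py .4195 -.203 .0529
```

```text
t 20.9 tcp [ 0.421  -0.2028  0.0783] q7 1.86 w 0.0266 Fz [ 0.2  0.2 -2.9] tilt [ 0.002 -0.001 -1.   ] 
 -> tool cm [ 0.13 -0.08  2.54] total 2.5
```

Request:
{"name": "jog_arm", "arguments": {"commands": [[[0,0,0],[0.1,0,1.2],2],[[0,0,0],[0,0,0.8],2],[[0,0,0],[0,0,0.3],2],[[0,0,0],[0,0,0.1],2],[[0,0,0],[0,0,0.1],2],[[0,0,0],[0,0,0.1],2],[[0,0,0],[0,0,0],2]]}}

```text
t: 21.78
tcp_pos: [0.4188, -0.2022, 0.0529]
eef_rot: [0.188, 0.982, 0.001, -0.0]
wrist_force: [-4.7, 1.6, 11.1]
gripper_width: 0.027
grasp_force: 41.9
```

Contact. Release and rise, then go to the tri press at (0.600, -0.253).

Request:
{"name": "jog_arm", "arguments": {"commands": [[[0,0,0],[0,0,-0.1],4],[[0,0,0],[0,0,0],8.5],[[0,0,0],[0,0,0],8.5],[[0,0,0],[0,0,0],8.5],[[0,0,0],[0,0,0],8.5],[[0,0,0],[0,0,-2],8.5],[[0,0,0],[0,0,-4],8.5],[[0,0,0],[0,0,-4],8.5],[[0,0,0],[0,0,-3],8.5],[[0,0,0],[0,0,0],8.5]]}}

```text
t: 23.02
tcp_pos: [0.4207, -0.2032, 0.1846]
eef_rot: [0.188, 0.982, -0.0, 0.003]
wrist_force: [-0.4, -0.7, -0.7]
gripper_width: 0.0857
grasp_force: 0.0
```

```bash
python3 go.py .600 -.253 .18
```

```text
t 23.02 tcp [ 0.4207 -0.2032  0.1846] q7 1.75 w 0.0857 Fz [-0.4 -0.7 -0.7] tilt [ 0.006 -0.001 -1.   ] 
 -> tool cm [-18.5    2.     0.57] total 18.6
```

Request:
{"name": "jog_arm", "arguments": {"commands": [[[0,0,0],[-2.5,0.3,0],8.5],[[0,0,0],[-4,0.4,0],8.5],[[0,0,0],[-4,0.4,0],8.5],[[0,0,0],[-4,0.4,0],8.5],[[0,0,0],[-3,0.3,0],8.5],[[0,0,0],[-0.9,0.1,0.4],8.5],[[0,0,0],[0,0,0],8.5],[[0,0,0],[0,0,0],8.5]]}}

```text
t: 24.02
tcp_pos: [0.5956, -0.2525, 0.178]
eef_rot: [0.189, 0.982, 0.0, -0.001]
wrist_force: [0.6, 0.5, 0.1]
gripper_width: 0.0853
grasp_force: 0.0
```

```bash
python3 go.py .600 -.253 .053; python3 - <<'E'
from plant import vision
import cv2
a=vision.get_image('wrist')['image'];b=vision.get_image('top')['image'][130:340,170:450]
cv2.imwrite('pics/w4.png',cv2.hconcat([cv2.resize(a,(400,300)),cv2.resize(b,(400,300))])[:,:,::-1])
E
```

```text
t 24.02 tcp [ 0.5956 -0.2525  0.178 ] q7 1.82 w 0.0853 Fz [0.6 0.5 0.1] tilt [-0.001  0.001 -1.   ] 
 -> tool cm [-0.45  0.12 12.5 ] total 12.5
```

View pics/w4.png

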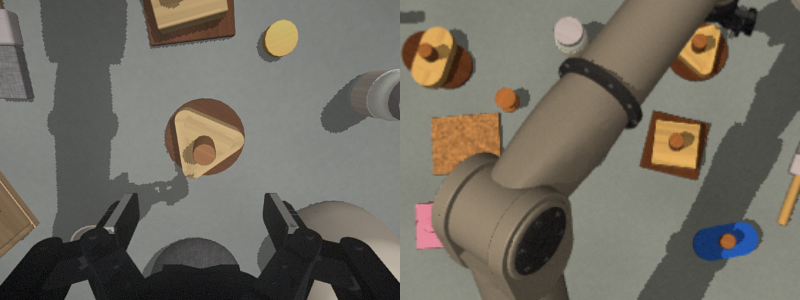

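The square press is on the square rest and the oval is on the oval rest, both centred. The tri knob at wrist crop (203,152) is in line with the fingers. Gripping it.

Request:
{"name": "jog_arm", "arguments": {"commands": [[[0,0,0],[-0.4,0.1,3],8.5],[[0,0,0],[0,0,4],8.5],[[0,0,0],[0,0,3],8.5],[[0,0,0],[0,0,1.5],8.5],[[0,0,0],[0,0,0.8],8.5],[[0,0,0],[0,0,0],8.5],[[0,0,0],[0,0,0],2],[[0,0,0],[0,0,0],2],[[0,0,0],[0,0,0],2],[[0,0,0],[0,0,0],2],[[0,0,0],[0,0,0],2]]}}

```text
t: 25.5
tcp_pos: [0.6016, -0.2527, 0.056]
eef_rot: [0.188, 0.982, 0.0, 0.001]
wrist_force: [-0.3, 1.5, 4.0]
gripper_width: 0.0269
grasp_force: 39.4
```

Request:
{"name": "jog_arm", "arguments": {"commands": [[[0,0,0],[0,0,-1],2],[[0,0,0],[0,0,-3],2],[[0,0,0],[0,0,-4],2],[[0,0,0],[0,0,-4],2],[[0,0,0],[0,0,-1],2],[[0,0,0],[0,0,0],2]]}}

```text
t: 26.25
tcp_pos: [0.6006, -0.2533, 0.1847]
eef_rot: [0.188, 0.982, 0.0, -0.0]
wrist_force: [0.3, 1.1, -2.5]
gripper_width: 0.0265
grasp_force: 39.8
```

```bash
python3 go.py .435 .191 .18
```

```text
t 26.25 tcp [ 0.6006 -0.2533  0.1847] q7 1.82 w 0.0265 Fz [ 0.3  1.1 -2.5] tilt [-0.001  0.    -1.   ] 
 -> tool cm [31.83 35.14  0.49] total 47.4
```

Request:
{"name": "jog_arm", "arguments": {"commands": [[[0,0,0],[1.8,2,0],2],[[0,0,0],[3,3.3,0],2],[[0,0,0],[3.3,3.6,0],2],[[0,0,0],[3.3,3.6,0],2],[[0,0,0],[3.3,3.6,0],2],[[0,0,0],[3.3,3.6,0],2],[[0,0,0],[3.3,3.6,0],2],[[0,0,0],[3.3,3.6,0],2],[[0,0,0],[3.3,3.6,0],2],[[0,0,0],[2.4,2.8,0],2],[[0,0,0],[1.5,1.8,0],2],[[0,0,0],[0,0,0],2]]}}

```text
t: 27.75
tcp_pos: [0.4326, 0.1925, 0.183]
eef_rot: [0.186, 0.983, -0.001, -0.002]
wrist_force: [-0.2, -1.2, -3.7]
gripper_width: 0.0268
grasp_force: 40.0
```

Request:
{"name": "jog_arm", "arguments": {"commands": [[[0,0,0],[0,0,0],2],[[0,0,0],[0,0,3],2],[[0,0,0],[0,0,4],2],[[0,0,0],[0,0,2.5],2],[[0,0,0],[0,0,1],2],[[0,0,0],[0,0,0],2],[[0,0,0],[0,0,0],2]]}}

```text
t: 28.62
tcp_pos: [0.4366, 0.1906, 0.0814]
eef_rot: [0.189, 0.982, 0.001, 0.001]
wrist_force: [-0.3, -0.2, -3.3]
gripper_width: 0.0268
grasp_force: 40.0
```

```bash
python3 go.py .435 .191 .056
```

```text
t 28.62 tcp [0.4366 0.1906 0.0814] q7 0.93 w 0.0268 Fz [-0.3 -0.2 -3.3] tilt [ 0.002  0.001 -1.   ] 
 -> tool cm [ 0.16 -0.03  2.54] total 2.5
```

Request:
{"name": "jog_arm", "arguments": {"commands": [[[0,0,0],[0.1,0,1.2],2],[[0,0,0],[0,0,0.8],2],[[0,0,0],[0,0,0.3],2],[[0,0,0],[0,0,0.1],2],[[0,0,0],[0,0,0.1],2],[[0,0,0],[0,0,0.1],2],[[0,0,0],[0,0,0],2]]}}

```text
t: 29.5
tcp_pos: [0.4343, 0.1911, 0.0558]
eef_rot: [0.188, 0.982, 0.0, -0.0]
wrist_force: [-3.8, 0.0, 7.4]
gripper_width: 0.0266
grasp_force: 41.1
```

Request:
{"name": "jog_arm", "arguments": {"commands": [[[0,0,0],[0,0,-0.1],4],[[0,0,0],[0,0,0],8.5],[[0,0,0],[0,0,0],8.5],[[0,0,0],[0,0,0],8.5],[[0,0,0],[0,0,0],8.5],[[0,0,0],[0,0,-2],8.5],[[0,0,0],[0,0,-4],8.5],[[0,0,0],[0,0,-4],8.5],[[0,0,0],[0,0,-3],8.5],[[0,0,0],[0,0,0],8.5]]}}

```text
t: 30.75
tcp_pos: [0.4363, 0.1917, 0.1877]
eef_rot: [0.188, 0.982, 0.002, 0.002]
wrist_force: [0.7, -0.1, 0.8]
gripper_width: 0.0851
grasp_force: 0.0
```

```bash
python3 go.py .4145 -.0122 .18; python3 - <<'E'
from fit import *
from plant import vision
gs=[vision.get_image('top'),vision.get_image('scene')]
pickle.dump(dict(top=gs[0],scene=gs[1]),open('d1.pkl','wb'))
# bare round rest centre: dark-brown blob
for g in gs:
    l=label(g);M=np.zeros(l.shape,np.uint8);hull(M,g,pts(circ*.08,.6,-.25,0,.0,.01),1)
    n,L,st,c=cv2.connectedComponentsWithStats(((l==1)&(M>0)).astype(np.uint8));i=1+st[1:,4].argmax();print(st[i,4],unproj(g,c[i]/4,.006).round(4))
E
```

```text
t 30.75 tcp [0.4363 0.1917 0.1877] q7 0.86 w 0.0851 Fz [ 0.7 -0.1  0.8] tilt [ 0.005  0.003 -1.   ] 
 -> tool cm [ -5.51 -19.75   0.69] total 20.5
22770 [ 0.6005 -0.2522  0.006 ]
26278 [ 0.605  -0.2479  0.006 ]
```

Request:
{"name": "jog_arm", "arguments": {"commands": [[[0,0,0],[-0.6,-2,0],8.5],[[0,0,0],[-1,-3.7,0],8.5],[[0,0,0],[-1.1,-4,0],8.5],[[0,0,0],[-1.1,-4,0],8.5],[[0,0,0],[-1,-3.6,0],8.5],[[0,0,0],[-0.7,-2.4,0],8.5],[[0,0,0],[0,0,0],8.5],[[0,0,0],[0,0,3],8.5],[[0,0,0],[0,0,4],8.5],[[0,0,0],[0,0,1],8.5],[[0,0,0],[0,0,0],8.5],[[0,0,0],[0,0,0],8.5]]}}

```text
t: 32.35
tcp_pos: [0.4139, -0.0123, 0.1064]
eef_rot: [0.188, 0.982, 0.0, 0.001]
wrist_force: [0.5, -0.2, -0.5]
gripper_width: 0.0848
grasp_force: 0.0
```

```bash
python3 go.py .4145 -.0122 .054
```

```text
t 32.35 tcp [ 0.4139 -0.0123  0.1064] q7 1.34 w 0.0848 Fz [ 0.5 -0.2 -0.5] tilt [ 0.002  0.    -1.   ] 
 -> tool cm [-0.04  0.02  5.24] total 5.2
```

Request:
{"name": "jog_arm", "arguments": {"commands": [[[0,0,0],[0,0,2.5],8.5],[[0,0,0],[0,0,1.9],8.5],[[0,0,0],[0,0,0.8],8.5],[[0,0,0],[0,0,0],8.5],[[0,0,0],[0,0,0],2],[[0,0,0],[0,0,0],2],[[0,0,0],[0,0,0],2],[[0,0,0],[0,0,0],2],[[0,0,0],[0,0,0],2]]}}

```text
t: 33.48
tcp_pos: [0.4131, -0.0121, 0.0539]
eef_rot: [0.188, 0.982, 0.001, 0.0]
wrist_force: [-1.8, 0.6, 6.2]
gripper_width: 0.0266
grasp_force: 39.4
```

Request:
{"name": "jog_arm", "arguments": {"commands": [[[0,0,0],[0,0,-1],2],[[0,0,0],[0,0,-3],2],[[0,0,0],[0,0,-4],2],[[0,0,0],[0,0,-4],2],[[0,0,0],[0,0,-1],2],[[0,0,0],[0,0,0],2]]}}

```text
t: 34.22
tcp_pos: [0.4122, -0.0124, 0.1829]
eef_rot: [0.188, 0.982, 0.0, -0.0]
wrist_force: [-0.0, 0.1, -3.8]
gripper_width: 0.0266
grasp_force: 40.1
```

```bash
python3 go.py .6015 -.251 .18
```

```text
t 34.23 tcp [ 0.4122 -0.0124  0.1829] q7 1.24 w 0.0266 Fz [-0.   0.1 -3.8] tilt [-0.  0. -1.] 
 -> tool cm [-26.41 -15.18   0.28] total 30.5
```

Request:
{"name": "jog_arm", "arguments": {"commands": [[[0,0,0],[-2,-1.2,0],2],[[0,0,0],[-3.4,-2,0],2],[[0,0,0],[-3.6,-2,0],2],[[0,0,0],[-3.6,-2,0],2],[[0,0,0],[-3.6,-2.1,0],2],[[0,0,0],[-3.6,-2.1,0],2],[[0,0,0],[-3.6,-2.1,0],2],[[0,0,0],[-3,-1.7,0],2],[[0,0,0],[0,0,0],2],[[0,0,0],[0,0,0],2]]}}

```text
t: 35.48
tcp_pos: [0.6004, -0.2503, 0.1806]
eef_rot: [0.188, 0.982, 0.001, -0.003]
wrist_force: [-0.1, 0.1, -3.0]
gripper_width: 0.0266
grasp_force: 40.2
```

Request:
{"name": "jog_arm", "arguments": {"commands": [[[0,0,0],[0,0,3],2],[[0,0,0],[0,0,4],2],[[0,0,0],[0,0,2.5],2],[[0,0,0],[0,0,1],2],[[0,0,0],[0,0,0],2],[[0,0,0],[0,0,0],2]]}}

```text
t: 36.22
tcp_pos: [0.6027, -0.2516, 0.0799]
eef_rot: [0.188, 0.982, -0.0, 0.001]
wrist_force: [-0.3, 0.2, -3.2]
gripper_width: 0.0265
grasp_force: 40.2
```

```bash
python3 go.py .6015 -.251 .0539
```

```text
t 36.23 tcp [ 0.6027 -0.2516  0.0799] q7 1.91 w 0.0265 Fz [-0.3  0.2 -3.2] tilt [ 0.003 -0.001 -1.   ] 
 -> tool cm [0.14 0.02 2.6 ] total 2.6
```

Request:
{"name": "jog_arm", "arguments": {"commands": [[[0,0,0],[0,0,1.2],2],[[0,0,0],[0,0,0.8],2],[[0,0,0],[0,0,0.3],2],[[0,0,0],[0,0,0.2],2],[[0,0,0],[0,0,0.1],2],[[0,0,0],[0,0,0.1],2],[[0,0,0],[0,0,0],2]]}}

```text
t: 37.1
tcp_pos: [0.601, -0.2506, 0.0542]
eef_rot: [0.188, 0.982, 0.001, -0.001]
wrist_force: [-6.6, 5.3, 11.2]
gripper_width: 0.0264
grasp_force: 41.8
```

Request:
{"name": "jog_arm", "arguments": {"commands": [[[0,0,0],[0,0,-0.1],4],[[0,0,0],[0,0,0],8.5],[[0,0,0],[0,0,0],8.5],[[0,0,0],[0,0,0],8.5],[[0,0,0],[0,0,0],8.5],[[0,0,0],[0,0,-2],8.5],[[0,0,0],[0,0,-4],8.5],[[0,0,0],[0,0,-4],8.5],[[0,0,0],[0,0,-3],8.5],[[0,0,0],[0,0,0],8.5]]}}

```text
t: 38.35
tcp_pos: [0.6035, -0.2531, 0.1873]
eef_rot: [0.188, 0.982, -0.001, 0.004]
wrist_force: [-0.1, 0.4, -0.2]
gripper_width: 0.0851
grasp_force: 0.0
```

```bash
python3 go.py .4347 .191 .18; python3 - <<'E'
from fit import *
from plant import vision
g=vision.get_image('scene');cv2.imwrite('pics/s5.png',cv2.resize(g['image'][200:400,180:500],(800,500))[:,:,::-1])
t=vision.get_image('top')
for n,g in(('scene',g),('top',t)):
    l=label(g);M=np.zeros(l.shape,np.uint8);hull(M,g,pts(circ*.08,.415,-.01,0,.0,.01),1)
    m=((l>0)&(M>0)).astype(np.uint8)
    def cost(p):
        im=np.zeros(l.shape,np.uint8);hull(im,g,pts(outline('tri',.014),*p,0,.01),1);return np.sum(im!=m)
    s0=np.array([.415,-.01,-1.42]);r=minimize(cost,s0,method='Nelder-Mead',options=dict(initial_simplex=np.array([s0,s0+[.005,0,0],s0+[0,.005,0],s0+[0,0,.2]])));print(n,r.x.round(4),r.fun,m.sum())
E
```

```text
t 38.35 tcp [ 0.6035 -0.2531  0.1873] q7 1.86 w 0.0851 Fz [-0.1  0.4 -0.2] tilt [ 0.008 -0.004 -1.   ] 
 -> tool cm [32.11 35.02  0.43] total 47.5
scene [ 0.417  -0.0066 -1.4194] 1283.0 23043
top [ 0.411  -0.0156 -1.3026] 16767.0 6464
```

View pics/s5.png

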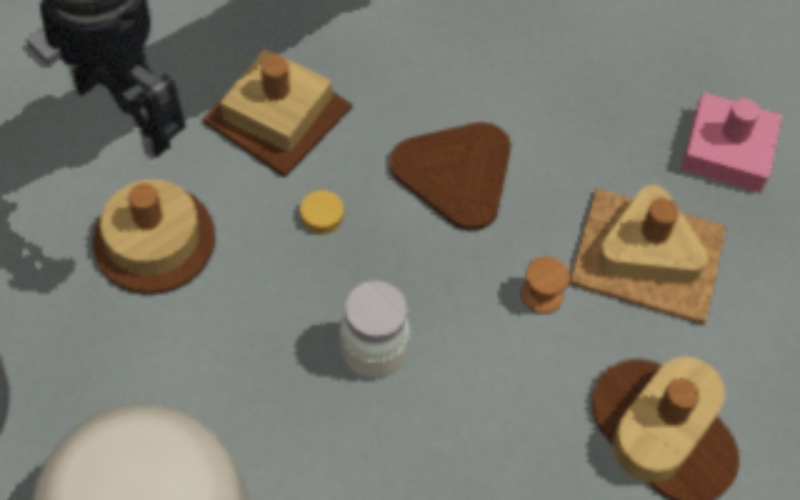

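Round, square and oval presses stand well on their rests, the tri press is on the cork at crop (655,240), and the tri rest at (455,175) is bare. Fetching the tri press.

Request:
{"name": "jog_arm", "arguments": {"commands": [[[0,0,0],[1.8,2,0],8.5],[[0,0,0],[3,3.3,0],8.5],[[0,0,0],[3.3,3.6,0],8.5],[[0,0,0],[3.3,3.6,0],8.5],[[0,0,0],[3.3,3.6,0],8.5],[[0,0,0],[3.3,3.6,0],8.5],[[0,0,0],[3.3,3.6,0],8.5],[[0,0,0],[3.3,3.6,0],8.5],[[0,0,0],[3.3,3.6,0],8.5],[[0,0,0],[2.6,2.9,0],8.5],[[0,0,0],[1.5,1.7,0],8.5],[[0,0,0],[0,0,0],8.5]]}}

```text
t: 39.95
tcp_pos: [0.4324, 0.1949, 0.1811]
eef_rot: [0.186, 0.983, -0.001, -0.001]
wrist_force: [0.4, -0.6, -0.1]
gripper_width: 0.0851
grasp_force: 0.0
```

Request:
{"name": "jog_arm", "arguments": {"commands": [[[0,0,0],[0,0,0],8.5],[[0,0,0],[0,0,3],8.5],[[0,0,0],[0,0,4],8.5],[[0,0,0],[0,0,1],8.5],[[0,0,0],[0,0,0],8.5],[[0,0,0],[0,0,0],8.5]]}}

```text
t: 40.7
tcp_pos: [0.4357, 0.1932, 0.1037]
eef_rot: [0.189, 0.982, 0.001, 0.001]
wrist_force: [-0.3, 0.2, 0.5]
gripper_width: 0.0851
grasp_force: 0.0
```

```bash
python3 go.py .4345 .191 .0545
```

```text
t 40.7 tcp [0.4357 0.1932 0.1037] q7 0.98 w 0.0851 Fz [-0.3  0.2  0.5] tilt [ 0.003  0.001 -1.   ] 
 -> tool cm [ 0.04 -0.26  4.92] total 4.9
```

Request:
{"name": "jog_arm", "arguments": {"commands": [[[0,0,0],[0,-0.3,2.5],8.5],[[0,0,0],[0,0,1.7],8.5],[[0,0,0],[0,0,0.7],8.5],[[0,0,0],[0,0,0],8.5],[[0,0,0],[0,0,0],2],[[0,0,0],[0,0,0],2],[[0,0,0],[0,0,0],2],[[0,0,0],[0,0,0],2],[[0,0,0],[0,0,0],2]]}}

```text
t: 41.82
tcp_pos: [0.4335, 0.1908, 0.0537]
eef_rot: [0.188, 0.982, 0.0, 0.0]
wrist_force: [-0.1, 0.7, 3.8]
gripper_width: 0.0264
grasp_force: 40.5
```

Request:
{"name": "jog_arm", "arguments": {"commands": [[[0,0,0],[0,0,-1],2],[[0,0,0],[0,0,-3],2],[[0,0,0],[0,0,-4],2],[[0,0,0],[0,0,-4],2],[[0,0,0],[0,0,-1],2],[[0,0,0],[0,0,0],2]]}}

```text
t: 42.58
tcp_pos: [0.4326, 0.1902, 0.1829]
eef_rot: [0.188, 0.982, -0.0, -0.0]
wrist_force: [-0.4, -0.1, -3.4]
gripper_width: 0.0261
grasp_force: 40.1
```

```bash
python3 go.py .415 -.010 .18
```

```text
t 42.58 tcp [0.4326 0.1902 0.1829] q7 0.9 w 0.0261 Fz [-0.4 -0.1 -3.4] tilt [-0.001 -0.    -1.   ] 
 -> tool cm [ -5.76 -19.25   0.29] total 20.1
```

Request:
{"name": "jog_arm", "arguments": {"commands": [[[0,0,0],[-0.6,-2,0],2],[[0,0,0],[-1.1,-3.7,0],2],[[0,0,0],[-1.2,-4,0],2],[[0,0,0],[-1.2,-4,0],2],[[0,0,0],[-1,-3.3,0],2],[[0,0,0],[-0.7,-2.3,0],2],[[0,0,0],[0,0,0],2],[[0,0,0],[0,0,0],2]]}}

```text
t: 43.58
tcp_pos: [0.4146, -0.0103, 0.1824]
eef_rot: [0.188, 0.982, -0.0, -0.001]
wrist_force: [0.3, 0.4, -2.8]
gripper_width: 0.0265
grasp_force: 40.1
```

Request:
{"name": "jog_arm", "arguments": {"commands": [[[0,0,0],[0,0,3],2],[[0,0,0],[0,0,4],2],[[0,0,0],[0,0,2.5],2],[[0,0,0],[0,0,1],2],[[0,0,0],[0,0,0],2],[[0,0,0],[0,0,0],2]]}}

```text
t: 44.32
tcp_pos: [0.4168, -0.0101, 0.0792]
eef_rot: [0.188, 0.982, 0.0, 0.001]
wrist_force: [0.4, -0.3, -2.6]
gripper_width: 0.0264
grasp_force: 40.1
```

```bash
python3 go.py .415 -.010 .0537
```

```text
t 44.33 tcp [ 0.4168 -0.0101  0.0792] q7 1.44 w 0.0264 Fz [ 0.4 -0.3 -2.6] tilt [ 0.002  0.    -1.   ] 
 -> tool cm [ 0.17 -0.06  2.55] total 2.6
```

Request:
{"name": "jog_arm", "arguments": {"commands": [[[0,0,0],[0,0,1.2],2],[[0,0,0],[0,0,0.8],2],[[0,0,0],[0,0,0.3],2],[[0,0,0],[0,0,0.1],2],[[0,0,0],[0,0,0.1],2],[[0,0,0],[0,0,0.1],2],[[0,0,0],[0,0,0],2]]}}

```text
t: 45.2
tcp_pos: [0.4159, -0.0106, 0.0535]
eef_rot: [0.188, 0.982, 0.001, -0.0]
wrist_force: [-3.1, -0.1, 9.4]
gripper_width: 0.0266
grasp_force: 41.5
```

Request:
{"name": "jog_arm", "arguments": {"commands": [[[0,0,0],[0,0,-0.1],4],[[0,0,0],[0,0,0],8.5],[[0,0,0],[0,0,0],8.5],[[0,0,0],[0,0,0],8.5],[[0,0,0],[0,0,0],8.5],[[0,0,0],[0,0,-2],8.5],[[0,0,0],[0,0,-4],8.5],[[0,0,0],[0,0,-4],8.5],[[0,0,0],[0,0,-4],8.5],[[0,0,0],[0,0,0],8.5]]}}

```text
t: 46.45
tcp_pos: [0.4181, -0.0104, 0.196]
eef_rot: [0.188, 0.982, 0.002, 0.003]
wrist_force: [0.2, -0.1, -0.8]
gripper_width: 0.0849
grasp_force: 0.0
```

Request:
{"name": "jog_arm", "arguments": {"commands": [[[0,0,0],[1,2.5,0],8.5],[[0,0,0],[1.5,4,0],8.5],[[0,0,0],[1.5,4,0],8.5],[[0,0,0],[1.5,4,0],8.5],[[0,0,0],[1.5,4,0],8.5],[[0,0,0],[1.5,4,0],8.5],[[0,0,0],[1.5,4,0],8.5],[[0,0,0],[1.5,4,0],8.5],[[0,0,0],[1,4,0],8.5],[[0,0,0],[0.5,2,0],8.5],[[0,0,0],[0,0,0],8.5]]}}

```text
t: 47.82
tcp_pos: [0.4286, 0.3779, 0.1912]
eef_rot: [0.187, 0.982, -0.001, -0.001]
wrist_force: [-0.3, -0.7, -0.5]
gripper_width: 0.0851
grasp_force: 0.0
```

```bash
python3 - <<'E'
from fit import *
from plant import vision
gs=[vision.get_image('top'),vision.get_image('scene')];labs=[label(g) for g in gs]
res=pickle.load(open('res.pkl','rb'))
for k,x in res.items():
    r=fit(gs,labs,k,k,[x[0],x[1],x[0],x[1]]);print(k,r.fun,r.x.round(4),'off mm',np.linalg.norm(r.x[3:5]-r.x[:2])*1e3)
cv2.imwrite('pics/end.png',cv2.hconcat([cv2.resize(gs[0]['image'][130:280,160:410],(400,300)),cv2.resize(gs[1]['image'][200:400,200:500],(400,300))])[:,:,::-1])
E
```

```text
oval 17613.5 [ 0.6019  0.2519  1.0405  0.6011  0.2519 -0.3184] off mm 0.809249589363595
round 15973.0 [ 0.6011 -0.2512 -0.5127  0.6014 -0.2519  1.3482] off mm 0.8349515615039664
tri 22721.0 [ 0.4152 -0.0091  0.6869  0.4177 -0.0111 -0.8299] off mm 3.209307268267123
square 19501.0 [ 0.4194 -0.2033  1.3017  0.4201 -0.2039  1.4164] off mm 0.9498133178583241
```

View pics/end.png

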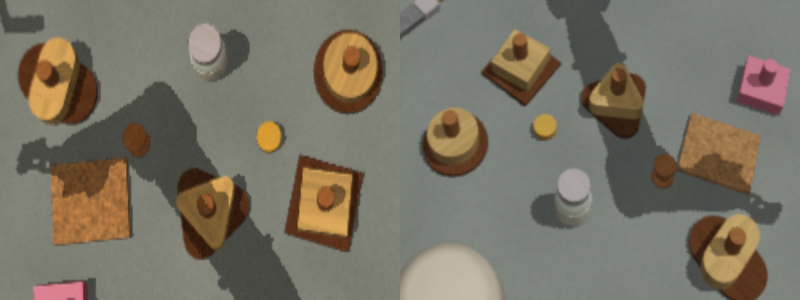

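All four presses stand upright on their own rests, with fitted offsets of about 3 mm or less. The jar is where it was and the gripper is clear. Handing in.

```bash
python3 -c "
from plant import job;print(job.finish_job())"
```

```text
the job is handed in; nothing more can be done
None
```

I handed the job in at about 48 s: all four presses stand on their own rests, about 3 mm or less off centre by the camera fit, and the jar still stands where it was; the hand-in returned no verdict.

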